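# Release the cam lock and draw out the trap flange shuttle

## Robot

A 7-joint arm with a two-finger parallel gripper is mounted at the origin on the work surface. World frame = base frame: x ahead of the robot, y to its left, z up, the work surface at z = 0. Lengths are in m, angles in rad, forces in N, time in s.
With the tool pointing down it reaches from about 0.35 to 0.9 m from the base axis. Payload 8.1 kg.
Tool frame: the origin (TCP) lies midway between the tips of the shut fingers; the grasp point (between the pads) lies arm.grip_point_offset behind it (arm.grip_point_offset is the distance from the TCP to the grasp point, in m); y points along the fingers, z is the direction in which the jaws open and shut, and the axes are right-handed (so a half turn about y gives the same grasp; the last joint's range is limited). The gripper opens to 92 mm and grips with 3 to 60 N. Pads are 19 mm wide; open, the fingers measure 130 mm over their backs; the gripper's body (75 mm by 190 mm) begins 47 mm behind the grasp point.
Start: joints at [-1.23, 0.434, 0.025, 1.573, -0.012, 1.134, -0.075], TCP at [0.268, 0.564, 0.227] pointing down, gripper open.
Joint ranges: [-2.62, 2.62], [-0.44, 2.09], [-1.27, 1.32], [0.08, 2.57], [-1.32, 4.46], [0.12, 2], [-2.74, 2.74]. Speed limits (rad/s): [2.22, 2.22, 3.01, 3.01, 3.14, 3.14, 3.14].

## Interface

Orientations are given as a rotation vector (axis times angle).
In Python, from cell import arm, get_image, camera_info gives the robot as it stands.
- The arm moves only by the tool carry_out, never from a script. Its argument "steps" is one flat list of numbers, 5 for each row, row after row: the opening, from 0 (shut) to 1 (fully open), then the shift along the world's x, y, z in units of 0.1 m (1.0 is 0.1 m), then the turn about the world's z in units of 45 degrees (1.0 is 45 degrees). In form: [hand, dx, dy, dz, spin, hand, dx, dy, dz, spin, ...]. A call has 1 to 12 rows; each row is the pose to reach, as a shift and turn from the pose commanded when the call began; what a row does not reach only later rows make up. A row lasts 1/10 s, in which the tool goes at most 50 mm and 8.59 degrees, less where a joint would pass 70% of its speed; a pose out of reach is approached as far as the arm can. A call with a number of a shift or a turn outside -1 to 1 is refused whole. A call with a gripper value outside its range is refused whole. The fingers move at their own pace and stop on an object; "grip_force" is the grip in N (left out, the last holds). Time passes only in rows, so rows that repeat a pose let the fingers close. It gives the time, the measured TCP pose, the force and the opening at its end, in the units of the state.
- arm.observe(): the state, without advancing time (a new reading comes with each control period).
- get_image(name): name is "scene" or "top" or "wrist"; returns (picture, depth): 480x640x3 uint8, red, green, blue; 480x640 float32, m along the optical axis (not along the pixel's ray), 0 where there is no reading.
- camera_info(name): a dict with "fovy" (degrees; the focal length in pixels is half the picture's height over the tangent of half this angle, whatever the lens; pixels are square), "cx", "cy" (the principal point, pixels), "R" (3x3) and "t" (3): a world point X has camera coordinates R X + t; the wrist camera has in their place "tool_from_camera" (4x4, takes a point from camera to tool coordinates, whose origin is the TCP and whose axes are the tool frame's). Camera axes: x right, y down, z forward; pixel columns grow to the right and rows downward; lengths in m; the calibration is good to about 2 mm. The wrist camera is an equidistant fisheye: a pixel r from the principal point sees the ray r / f radians off the axis. A picture is of the moment at which its call begins: read the wrist's pose just before it. camera_info takes no time and is no camera call.
- arm.sign_off(): hands the job in, once; it reports no verdict.
The state is a dict: "clock": time; "joints": joint angles; "dq": joint speeds; "joint_efforts": joint torques, N m; "position": TCP position; "ee_rot": TCP orientation; "force": force on the tool from outside, world axes, zero at the start; "ft_torque": the same for the moment, N m; "width": opening from 0.0 (shut) to 1.0 (fully open).
Only numpy, scipy, OpenCV 4.12 (cv2) and the standard library are available. Lean on these libraries where they do the work, as an engineer would, in place of code of your own. Each camera call takes 0.05 s, during which the arm holds its last target. There are 200 camera calls.

## Task

Push the yellow cam lock lever outward, away from the rails, until it has made its full quarter turn and the lock is open. Then hook a fingertip behind the upright lip of the blue shuttle and draw the shuttle out along its rails, towards the robot's end of the plate, until it is fully out against its stop. Do not pinch the lip or force the shuttle while it is locked, do not touch the steel flange riding on it, and leave the studs, the orange probe handle and the black capsule where they stand.

Things in the scene. Friction and masses are not known exactly. Their poses are not given: they have to be found in the camera images.
- fixture: dark steel fixture plate fixed to the cart, 370 x 250 x 12 mm; place and yaw differ between runs. Origin on the cart top (z = 0); in its own axes it spans x -170..200, y -100..150 mm. Two aluminium rails (tops at 32 mm) run along x at y = +-52 mm. The shuttle draws out along the plate's -x, roughly towards the robot. The yellow lever stands on its +y side.
- shuttle (a joint): travel of the blue shuttle along the plate's -x, in m: 0 fully in (start), 0.100 fully out against its stop. It slides stiffly (about 4 N plus drag of 12 N per m/s), stays where left and cannot be lifted. A blue lug on it is blocked by the lever's nose until the lever is open; only a hard pull would force past it.
- lip_top (a point): middle of the top edge of the shuttle's upright lip, 58 mm above the cart top. The lip is 90 mm wide (plate's y), 8 mm thick plus a 3 mm white front face, and rises 30 mm above the shuttle floor. Behind it (+x): 80 mm of free floor to the flange; a lug stands 57 to 71 mm back at y 31..45 mm, and the locked lever's nose reaches in at y above 32 mm, 38 to 52 mm back.
- lever (a joint): angle of the yellow cam lock lever in rad: 0 locked, its handle pointing along the plate's -x; growing as the handle swings clockwise seen from above, outward to the plate's +y side; 1.57 fully open, handle pointing along +y, at a stop. Starts between 0 and 0.15. It needs about 6 N at the knob and stays where left.
- lever_knob (a point): centre of the top of the upright round yellow knob at the end of the lever's handle: 20 mm in diameter, top 87 mm above the cart top, reaching down to 42 mm; 80 mm from the pivot. The flat handle bar between pivot and knob is 14 mm wide, 42 to 52 mm above the cart top.
- lever_pivot (a point): on the vertical axis of the lever, at the top of its hub (54 mm above the cart top), at x 0, y 100 mm in the plate's axes
- flange: loose forged steel trap flange, 96 mm in diameter, 18 mm thick with a raised hub to 40 mm, 0.55 to 0.95 kg, lying over a 28 mm spigot on the shuttle. Origin at the centre of its underside, 38 mm above the cart top. It rides along; do not touch it.
- seat (a point): centre of the shuttle's round seat for the flange, 38 mm above the cart top and 134 mm behind point lip_top along the plate's +x; moves with the shuttle
- stud_a: loose zinc-plated stud bolt standing on its nut on the cart, 80 mm tall, nut 31 mm across; origin centre of underside
- stud_b: the second zinc-plated stud bolt, the same
- probe: loose orange plastic temperature probe handle standing upright on the cart, 42 mm in diameter, 81 mm tall; origin centre of underside
- capsule: loose squat black bimetal element capsule on the cart, 46 mm in diameter, 35 mm tall; origin centre of underside

How it is judged:
On the way, in this order (a step that is already met when the one before it is completed fails the run):
1. the lever is swung open with the shuttle still in (value of joint lever above 1.25 rad and value of joint shuttle below 0.03 m), for 0.2 s.
2. the shuttle is drawn fully out (value of joint shuttle above 0.093 m), for 0.2 s.
At the end, for the whole second after the job is handed in: The lever is open (beyond 1.25 rad of its 1.57), the shuttle is out to within 7 mm of its 100 mm stop, and the flange lies flat and at rest on its seat (within 7 mm of the centre) (value of joint lever above 1.25 rad and value of joint shuttle above 0.093 m and distance between flange and seat below 0.007 m and angle between flange's own z axis and vertical below 0.06 rad and linear speed of flange below 0.02 m/s); the robot touches nothing.
It fails at once if the shuttle is forced out more than 30 mm while the lever is not open (value of joint shuttle above 0.03 m and value of joint lever below 1 rad).
It fails at once if the lip is pinched or pressed on its front face (contact force between shuttle_c5 and the fingers above 3 N).
It fails at once if the flange is touched by the robot (contact force between flange and the fingers above 1 N or contact force between flange and the arm above 1 N).
It fails at once if the flange is lifted off its seat (z of flange in the frame of seat above 0.008 m).
It fails at once if a stud, the probe handle or the capsule is moved or tipped (distance of any of stud_a, stud_b, probe, capsule from where it was at the start of the episode above 0.015 m or angle between any of stud_a, stud_b, probe, capsule's own z axis and vertical above 0.4 rad).
It also fails if it takes over 54 s, if anything falls off the work surface, if the arm or the gripper's body presses on something with over 40 N, if the wrist force passes 120 N, or if a joint passes its speed limit or range.

## Working session

There is one attempt and no reset: what is moved stays moved. The work goes in short steps, Python scripts to look and compute and a tool call to move; the robot and the scene stay as the last step left them, time stands still between calls to the robot, and variables do not carry over. Pictures are saved under pics/ and viewed, about 8 in all and at most 12, crops included, and the job is handed in when it is done.

Besides the shell and the picture viewer there is one more tool, called after ">>>" as name(argument=value, ...), one argument or row to a line, values as JSON. carry_out: Moves the arm, as the interface text tells. Shifts and turns lie within -1 to 1; 1 stands for 0.1 m of shift or 45 degrees of turn. Its arguments: {"type":"object","properties":{"steps":{"type":"array","items":{"type":"number"}},"grip_force":{"type":"number"}},"required":["steps"]}

```bash
mkdir -p pics
cat > h.py <<'E'
import numpy as np, cv2
from cell import arm,get_image,camera_info
def cloud(n):
    rgb,d=get_image(n);ci=camera_info(n);f=240/np.tan(np.radians(ci["fovy"])/2)
    v,u=np.mgrid[:480,:640];P=np.stack([(u-ci["cx"])/f*d,(v-ci["cy"])/f*d,d],-1)
    W=(P-np.array(ci["t"]))@np.array(ci["R"])
    return rgb,d,W
E
python3 - <<'E'
from h import *
print(arm.observe(), arm.grip_point_offset)
for n in("top","scene"):
    rgb,d,W=cloud(n);cv2.imwrite(f"pics/{n}0.png",rgb[:,:,::-1]);np.savez(f"/tmp/{n}0.npz",rgb=rgb,W=W,d=d)
    hsv=cv2.cvtColor(rgb,cv2.COLOR_RGB2HSV)
    for c,lo,hi in(("yellow",22,35),("blue",95,125),("orange",5,18)):
        m=(hsv[...,0]>=lo)&(hsv[...,0]<=hi)&(hsv[...,1]>120)&(hsv[...,2]>50)&(d>0)
        if m.sum()>5:
            v,u=np.nonzero(m);print(n,c,m.sum(),u.min(),u.max(),v.min(),v.max(),W[m].min(0).round(3),W[m].max(0).round(3),np.median(W[m],0).round(3))
E
```

```text
{'clock': 0.0, 'joints': array([-1.22958451,  0.43517458,  0.02493676,  1.57409998, -0.01157035,
        1.13397246, -0.0750995 ]), 'dq': array([-7.74015724e-04, -2.19883586e-03, -3.96609736e-06,  1.10854901e-03,
       -4.52325783e-04, -9.05096731e-05,  1.65912055e-04]), 'joint_efforts': array([-8.84709225e-04, -6.67859602e+01,  9.84472521e-01, -3.14460576e+01,
       -6.04078872e-02,  4.29667148e-02,  1.55478315e-04]), 'position': array([0.26819073, 0.56397684, 0.2259735 ]), 'ee_rot': array([-1.5441306 ,  0.34828816, -0.34799394]), 'force': array([0.50095997, 0.37451117, 0.13652977]), 'ft_torque': array([ 0.02661015, -0.03279112,  0.00203588]), 'width': 0.9999355802445601} 0.0188
top yellow 691 271 320 239 296 [ 0.531 -0.033  0.043] [0.633 0.052 0.091] [0.605 0.035 0.051]
top blue 3230 0 639 91 283 [ 0.552 -0.648  0.004] [0.915 0.572 0.062] [ 0.626 -0.074  0.027]
top orange 239 199 222 293 311 [0.508 0.145 0.008] [0.539 0.176 0.083] [0.523 0.157 0.071]
scene yellow 702 323 371 200 266 [ 0.479 -0.032  0.011] [0.634 0.075 0.09 ] [0.608 0.035 0.052]
scene blue 7718 0 639 12 479 [-0.673 -0.523 -0.567] [0.917 1.518 0.068] [ 0.761 -0.064  0.028]
scene orange 4099 0 464 0 267 [-1.554 -0.831 -0.755] [0.635 0.774 0.083] [-1.518 -0.101 -0.672]
```

View pics/top0.png

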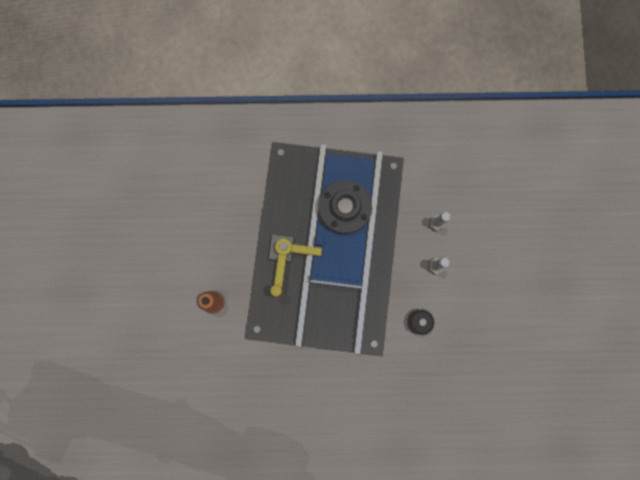

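View pics/scene0.png

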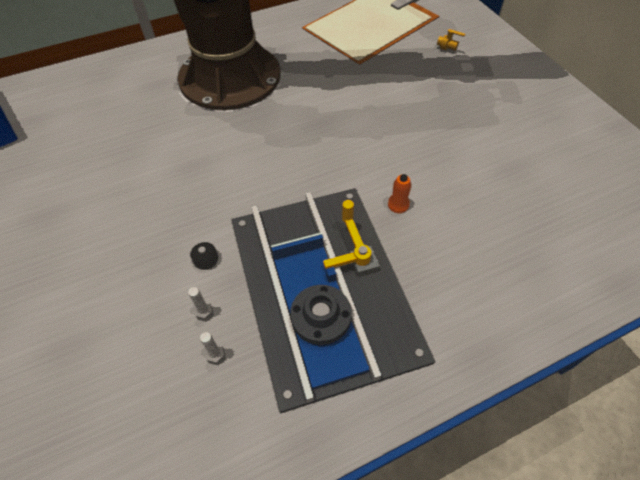

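The top view shows the plate with the lever knob at (276,291), the hub at (283,246), the nose over the shuttle at (320,251), the white lip face at (336,283), the flange at (345,206), the probe at (210,301), the capsule at (421,322) and the studs near (440,222) and (438,266). The scene view agrees with this layout. Next I fit the plate's frame.

```bash
cat > fit.py <<'E'
from h import *
from scipy.optimize import least_squares
def fit(rgb,W,d):
    hsv=cv2.cvtColor(rgb,cv2.COLOR_RGB2HSV);z=W[...,2];ok=d>0
    yel=(hsv[...,0]>=20)&(hsv[...,0]<=35)&(hsv[...,1]>110)&ok
    k=W[yel&(z>.08)];
    r=ok&(z>.026)&(z<.038)&(hsv[...,1]<50)&(hsv[...,2]>120)
    return yel,k,r
E
python3 - <<'E'
from fit import *
for n in("top","scene"):
    D=np.load(f"/tmp/{n}0.npz");rgb,W,d=D["rgb"],D["W"],D["d"];yel,k,r=fit(rgb,W,d)
    print(n,"knob",len(k),k.mean(0).round(4),k.min(0).round(3),k.max(0).round(3))
    cnt,l=cv2.connectedComponents(r.astype(np.uint8))
    for i in range(1,cnt):
        p=W[l==i]
        if len(p)>40:
            a=p[:,:2].mean(0);s=np.linalg.svd(p[:,:2]-a,full_matrices=False);print(n,"rail",len(p),a.round(4),p[:,2].mean().round(4),(np.degrees(np.arctan(s[2][0,1]/s[2][0,0]))).round(2),p.min(0).round(3),p.max(0).round(3))
    # table objects
    z=W[...,2];m=(d>0)&(z>.015)&(z<.12)&(W[...,0]>.4)&(W[...,0]<.95)&(abs(W[...,1])<.3)
    cnt,l=cv2.connectedComponents(m.astype(np.uint8))
    for i in range(1,cnt):
        p=W[l==i]
        if len(p)>40: print(n,"obj",len(p),((p.min(0)+p.max(0))/2).round(3),p.min(0).round(3),p.max(0).round(3))
    hub=W[yel&(z>.0525)&(z<.058)];print("hub",len(hub),np.median(hub,0) if len(hub) else 0)
    b=W[yel&(z>.035)&(z<.0545)];print("bars",b.min(0),b.max(0))
    m=(d>0)&(z>.05)&(z<.064)&(W[...,0]>.5)&(W[...,0]<.62)&(W[...,1]<.0)&(W[...,1]>-.13);p=W[m];print("lip",len(p),p.mean(0),p.min(0),p.max(0))
E
```

```text
top knob 104 [0.5399 0.0441 0.086 ] [0.531 0.035 0.081] [0.55  0.054 0.091]
top rail 481 [ 0.7182 -0.0288] 0.0318 -8.14 [ 0.622 -0.046  0.026] [ 0.81  -0.012  0.037]
top rail 1051 [ 0.6066 -0.1194] 0.0317 -8.01 [ 0.431 -0.151  0.027] [ 0.795 -0.091  0.038]
top rail 478 [ 0.5236 -0.0017] 0.0316 -7.93 [ 0.444 -0.017  0.026] [0.606 0.012 0.037]
top obj 9980 [ 0.62  -0.046  0.053] [ 0.431 -0.153  0.015] [0.81  0.06  0.091]
top obj 223 [ 0.663 -0.249  0.05 ] [ 0.65  -0.262  0.015] [ 0.677 -0.236  0.084]
top obj 210 [ 0.585 -0.244  0.049] [ 0.571 -0.256  0.015] [ 0.598 -0.231  0.083]
top obj 367 [0.524 0.163 0.05 ] [0.507 0.145 0.015] [0.541 0.18  0.084]
top obj 532 [ 0.482 -0.211  0.028] [ 0.46  -0.233  0.015] [ 0.504 -0.188  0.04 ]
hub 170 [0.60928533 0.03648329 0.05383216]
bars [ 0.54074229 -0.03275901  0.04028623] [0.63305082 0.04930977 0.05449635]
lip 366 [ 0.55964329 -0.05580273  0.05700681] [ 0.54368509 -0.10292904  0.05000353] [ 0.6195216  -0.00429728  0.06190462]
scene knob 422 [ 0.1625 -0.0002  0.1495] [ 0.014 -0.081  0.08 ] [0.551 0.069 0.228]
scene rail 382 [0.522  0.0006] 0.03
[... 338 characters left out ...]
27  0.053] [ 0.43  -0.148  0.015] [0.812 0.094 0.09 ]
scene obj 513 [ 0.486 -0.209  0.026] [ 0.464 -0.231  0.015] [ 0.508 -0.186  0.038]
scene obj 385 [ 0.588 -0.243  0.049] [ 0.575 -0.256  0.015] [ 0.6   -0.229  0.083]
scene obj 398 [ 0.668 -0.248  0.049] [ 0.655 -0.262  0.015] [ 0.681 -0.234  0.083]
scene obj 41 [0.802 0.04  0.017] [0.797 0.034 0.015] [0.808 0.046 0.019]
scene obj 53 [ 0.773 -0.17   0.017] [ 0.767 -0.176  0.015] [ 0.779 -0.164  0.019]
hub 256 [0.60957322 0.03799432 0.0539075 ]
bars [ 0.00115243 -0.09407982  0.03516677] [0.63544315 0.55382053 0.0544767 ]
lip 471 [ 0.56254271 -0.05410091  0.05643213] [ 0.54272563 -0.10186488  0.05010027] [ 0.61982945 -0.00070425  0.06143716]
```

```bash
cat >> h.py <<'E'
from scipy.spatial.transform import Rotation as R
yaw=np.radians(-8.05);ex=np.array([np.cos(yaw),np.sin(yaw)]);ey=np.array([-ex[1],ex[0]]);O=.608*ex+.0194*ey
def w(x,y): return O+x/1000*ex+y/1000*ey
def plate(p): q=np.array(p)[:2]-O;return np.array([q@ex,q@ey])*1000
def state():
    s=arm.observe();M=R.from_rotvec(s["ee_rot"]).as_matrix();j=M[:,2]
    print("t",round(s["clock"],2),"pos",s["position"].round(4),"plate",plate(s["position"]).round(1),"F",s["force"].round(1),"jaw yaw",np.degrees(np.arctan2(j[1],j[0])).round(1),"j7",s["joints"].round(2),"approach",M[:,1].round(2));return s
E
python3 - <<'E'
from h import *
s=state()
t=w(-80,65);print("start target",t,(t-s["position"][:2])*10)
E
```

```text
t 0.1 pos [0.2682 0.564  0.226 ] plate [-421.4  576.6] F [-0.6  0.2  0.5] jaw yaw 64.6 j7 [-1.23  0.44  0.02  1.57 -0.01  1.13 -0.08] approach [-0. -0. -1.]
start target [0.53461636 0.00962869] [ 2.66379418 -5.54378647]
```

>>> carry_out(
  steps=[0,0.22,-0.46,0,-0.13,0,0.44,-0.92,0,-0.27,0,0.44,-0.92,0,-0.27],
  grip_force=10,
)

```text
clock: 0.4
position: [0.3167, 0.4658, 0.2266]
ee_rot: [-1.51, 0.521, -0.525]
force: [0.2, 0.8, 0.9]
width: 0.784
```

>>> carry_out(
  steps=[0,0.22,-0.46,0,-0.13,0,0.44,-0.92,0,-0.27,0,0.44,-0.92,0,-0.27],
)

```text
clock: 0.7
position: [0.3599, 0.3739, 0.2267]
ee_rot: [-1.462, 0.685, -0.689]
force: [-0.1, 0.4, 1.0]
width: 0.528
```

>>> carry_out(
  steps=[0,0.22,-0.46,0,-0.13,0,0.44,-0.92,0,-0.27,0,0.44,-0.92,0,-0.27],
)

```text
clock: 1.0
position: [0.4033, 0.2821, 0.2269]
ee_rot: [-1.4, 0.848, -0.852]
force: [-0.6, 1.3, -0.4]
width: 0.267
```

>>> carry_out(
  steps=[0,0.22,-0.46,0,-0.13,0,0.44,-0.92,0,-0.27,0,0.44,-0.92,0,-0.27],
)

```text
clock: 1.3
position: [0.4469, 0.1903, 0.227]
ee_rot: [-1.325, 1.008, -1.012]
force: [0.3, -0.1, -0.2]
width: 0.02
```

>>> carry_out(
  steps=[0,0.22,-0.46,0,-0.13,0,0.44,-0.92,0,-0.27,0,0.44,-0.92,0,-0.27],
)

```text
clock: 1.6
position: [0.4906, 0.0984, 0.2271]
ee_rot: [-1.236, 1.165, -1.171]
force: [0.0, -0.4, 0.3]
width: 0.007
```

>>> carry_out(
  steps=[0,0.22,-0.46,0,-0.13,0,0.44,-0.92,0,-0.27,0,0.44,-0.92,0,-0.27,0,0.44,-0.92,0,-0.27,0,0.44,-0.92,0,-0.27],
)

```text
clock: 2.1
position: [0.5319, 0.0142, 0.2264]
ee_rot: [-1.139, 1.314, -1.312]
force: [-0.4, 0.3, 0.4]
width: 0.005
```

Run:
```python
from h import *
s=state();t=w(-80,65);print("to start",(t-s["position"][:2])*10)
rgb,d=get_image("wrist");cv2.imwrite("pics/w1.png",rgb[:,:,::-1])
```

```text
t 2.1 pos [0.5319 0.0142 0.2264] plate [-83.3  69.2] F [-0.4  0.3  0.4] jaw yaw -8.2 j7 [-0.53  0.3   0.52  1.83 -0.17  1.06 -0.09] approach [-0.  0. -1.]
to start [ 0.02668514 -0.04598434]
```

View pics/w1.png

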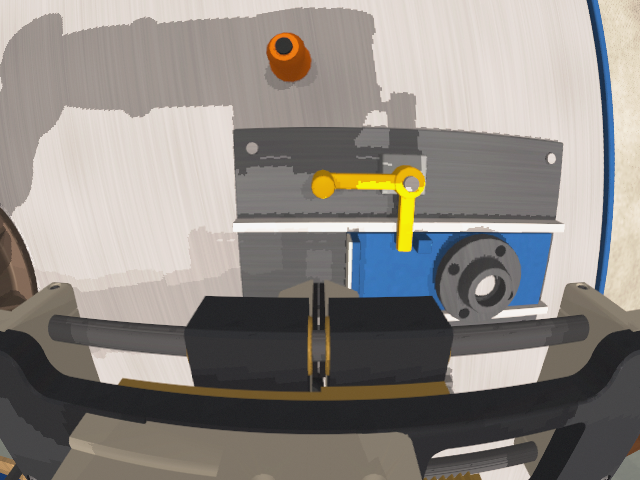

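The wrist view shows the knob at (322,185), the bar and nose, and the closed fingers on the rail side of the knob. I'll lower the fingers there.

>>> carry_out(
  steps=[0,0.03,-0.05,-0.45,0,0,0.03,-0.05,-0.9,0,0,0.03,-0.05,-0.9,0],
)

```text
clock: 2.45
position: [0.5313, 0.0092, 0.1323]
ee_rot: [-1.146, 1.32, -1.31]
force: [0.5, 0.3, 0.4]
width: 0.001
```

>>> carry_out(
  steps=[0,0,0,-0.4,0,0,0,0,-0.7,0,0,0,0,-0.7,0,0,0,0,-0.7,0],
)

```text
clock: 2.85
position: [0.5361, 0.0082, 0.0684]
ee_rot: [-1.137, 1.314, -1.315]
force: [-0.2, -0.1, 0.2]
width: 0.008
```

Run:
```python
from h import *
s=state();p0=plate(s["position"])
# path: contact offset 19.5 (behind knob), th in deg
for th in(0,10,20,30,40,45,50,60,70,80,85,88):
    a=np.radians(th);q=w(0,100)+.080*(-np.cos(a)*ex+np.sin(a)*ey)-.0195*(np.sin(a)*ex+np.cos(a)*ey)
    print(th,q.round(4),((q-s["position"][:2])*10).round(3))
```

```text
t 2.85 pos [0.5361 0.0082 0.0684] plate [-78.4  63.8] F [-0.2 -0.1  0.2] jaw yaw -8.3 j7 [-0.43  0.51  0.43  1.99 -0.32  0.71  0.05] approach [ 0.  0. -1.]
0 [0.5368 0.025 ] [0.007 0.168]
10 [0.5366 0.0393] [0.006 0.312]
20 [0.539  0.0535] [0.029 0.453]
30 [0.5437 0.067 ] [0.076 0.589]
40 [0.5507 0.0795] [0.147 0.714]
45 [0.5551 0.0853] [0.19  0.771]
50 [0.5598 0.0906] [0.238 0.825]
60 [0.5707 0.1   ] [0.347 0.918]
70 [0.5831 0.1073] [0.47  0.991]
80 [0.5965 0.1124] [0.605 1.042]
85 [0.6035 0.114 ] [0.674 1.058]
88 [0.6078 0.1147] [0.717 1.065]
```

>>> carry_out(
  steps=[0,0.01,0.17,0,0,0,0.01,0.24,0,-0.11,0,0.01,0.31,0,-0.22,0,0.02,0.38,0,-0.33,0,0.03,0.45,0,-0.44,0,0.05,0.52,0,-0.56,0,0.08,0.59,0,-0.67,0,0.11,0.65,0,-0.78,0,0.15,0.71,0,-0.89,0,0.15,0.71,0,-0.89,0,0.15,0.71,0,-0.89],
)

```text
clock: 3.95
position: [0.5514, 0.0792, 0.0686]
ee_rot: [-0.683, 1.796, -1.795]
force: [-0.7, 0.4, 0.6]
width: 0.009
```

Run:
```python
from h import *
s=state()
rgb,d,W=cloud("top");hsv=cv2.cvtColor(rgb,cv2.COLOR_RGB2HSV)
m=(hsv[...,0]>=20)&(hsv[...,0]<=35)&(hsv[...,1]>110)&(d>0)&(W[...,0]>.45)&(W[...,2]<.1);p=W[m];k=p[p[:,2]>.08]
print(len(p),len(k),k.mean(0) if len(k) else p.min(0));
if len(k):
    q=plate(k.mean(0))-[0,100];print(q,np.degrees(np.arctan2(q[1],-q[0])))
for th in(45,50,55,60,65,70,75,80,85,88):
    a=np.radians(th);q=w(0,100)+.080*(-np.cos(a)*ex+np.sin(a)*ey)-.0195*(np.sin(a)*ex+np.cos(a)*ey)
    print(th,((q-s["position"][:2])*10).round(3))
cv2.imwrite("pics/t2.png",cv2.resize(rgb[120:370,170:470,::-1],None,fx=2,fy=2))
```

```text
t 3.95 pos [0.5514 0.0792 0.0686] plate [-73.2 136.2] F [-0.7  0.4  0.6] jaw yaw -48.2 j7 [-0.68  0.57  0.63  1.95 -0.48  0.77 -0.61] approach [ 0.  0. -1.]
50 0 [ 0.56833229 -0.01260634  0.04498288]
45 [0.037 0.061]
50 [0.085 0.115]
55 [0.137 0.164]
60 [0.194 0.208]
65 [0.254 0.247]
70 [0.317 0.281]
75 [0.383 0.31 ]
80 [0.452 0.332]
85 [0.522 0.348]
88 [0.564 0.355]
```

View pics/t2.png

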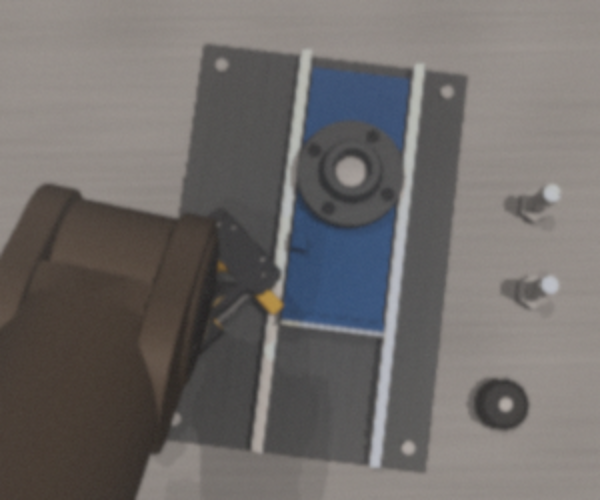

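The arm hides the knob, but the nose tip at (270,300) has swung about 40° as planned. I'll keep pushing.

>>> carry_out(
  steps=[0,0.04,0.06,0,-0.11,0,0.09,0.12,0,-0.22,0,0.14,0.16,0,-0.33,0,0.19,0.21,0,-0.44,0,0.25,0.25,0,-0.56,0,0.32,0.28,0,-0.67,0,0.38,0.31,0,-0.78,0,0.45,0.33,0,-0.89,0,0.52,0.35,0,-1,0,0.56,0.355,0,-1,0,0.56,0.355,0,-1],
)

```text
clock: 5.1
position: [0.606, 0.1146, 0.0671]
ee_rot: [-0.061, -2.193, 2.191]
force: [-3.4, 1.3, 3.4]
width: 0.003
```

Run:
```python
from h import *
s=state()
a=np.radians(90);
for th in (90,):
    q=w(0,100)+.080*ey-.0195*ex;print((q-s["position"][:2])*10)
```

```text
t 5.1 pos [0.606  0.1146 0.0671] plate [-24.  178.9] F [-3.4  1.3  3.4] jaw yaw -93.3 j7 [-0.8   0.73  0.83  1.8  -0.67  0.92 -1.29] approach [-0.  0. -1.]
[0.04576889 0.0045917 ]
```

>>> carry_out(
  steps=[0,0.03,0,0,-0.1,0,0.06,0,0,-0.1,0,0.06,0,0,-0.1],
)

```text
clock: 5.4
position: [0.6104, 0.1154, 0.0669]
ee_rot: [-0.141, -2.152, 2.147]
force: [-9.8, 4.0, 7.7]
width: 0.009
```

Run:
```python
from h import *
state()
```

```text
t 5.4 pos [0.6104 0.1154 0.0669] plate [-19.7 180.4] F [-9.8  4.   7.7] jaw yaw -97.7 j7 [-0.81  0.74  0.85  1.79 -0.69  0.94 -1.36] approach [-0.  0. -1.]
```

>>> carry_out(
  steps=[0,-0.3,0.04,0,0,0,-0.3,0.04,0.4,0,0,-0.3,0.04,0.8,0,0,-0.3,0.04,0.8,0],
)

```text
clock: 5.8
position: [0.5857, 0.1176, 0.1522]
ee_rot: [-0.156, -2.158, 2.151]
force: [0.7, 0.5, 0.5]
width: 0.007
```

Run:
```python
from h import *
s=state()
rgb,d=get_image("wrist");cv2.imwrite("pics/w3.png",rgb[:,:,::-1])
t=w(-15,0);print("hook above",t,(t-s["position"][:2])*10)
```

```text
t 5.8 pos [0.5857 0.1176 0.1522] plate [-44.5 179.1] F [0.7 0.5 0.5] jaw yaw -97.8 j7 [-0.91  0.61  0.96  1.79 -0.58  1.04 -1.44] approach [ 0.01  0.   -1.  ]
hook above [ 0.58987344 -0.06383323] [ 0.0416594  -1.81471825]
```

View pics/w3.png

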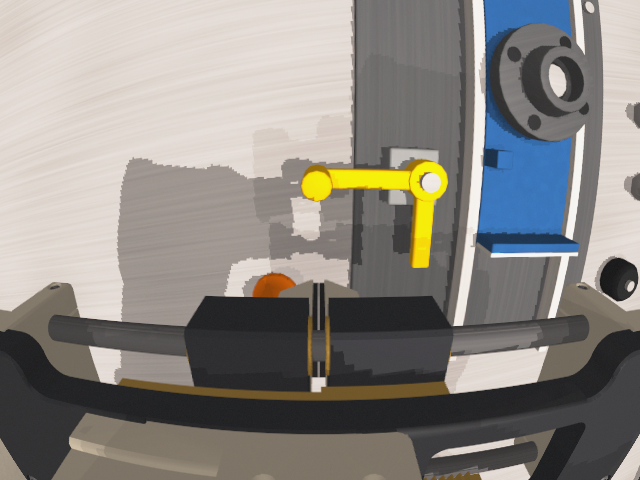

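The lever is fully open: the handle is perpendicular to the rails (knob 316,184; hub 428,181). The lip is at (527,244) and is still in. Next I move above the free floor behind the lip.

>>> carry_out(
  steps=[0,0.02,-0.47,0,0,0,0.02,-0.93,0,0,0,0.02,-0.93,0,0],
)

```text
clock: 6.15
position: [0.5838, 0.0171, 0.1474]
ee_rot: [-0.159, -2.143, 2.15]
force: [-0.3, -0.9, 0.5]
width: 0.006
```

>>> carry_out(
  steps=[0,0.02,-0.47,0,0,0,0.02,-0.93,0,0,0,0.02,-0.93,0,0,0,0.02,-0.93,0,0],
)

```text
clock: 6.55
position: [0.586, -0.0695, 0.1464]
ee_rot: [-0.151, -2.149, 2.148]
force: [0.8, 0.7, -0.4]
width: 0.003
```

Run:
```python
from h import *
s=state()
D=np.load("/tmp/top0.npz");W=D["W"];d=D["d"];hsv=cv2.cvtColor(D["rgb"],cv2.COLOR_RGB2HSV)
q=(W[...,:2]-O);x=q@ex*1e3;y=q@ey*1e3
m=(d>0)&(abs(y)<35)&(x>-80)&(x<-10)
for a in range(-60,-20,3):
    k=m&(x>=a)&(x<a+3);print(a,W[...,2][k].mean().round(4) if k.any() else None, end="; ")
rgb,_=get_image("wrist");cv2.imwrite("pics/w4.png",rgb[:,:,::-1])
```

```text
t 6.55 pos [ 0.586  -0.0695  0.1464] plate [-18.1  -6.1] F [ 0.8  0.7 -0.4] jaw yaw -98.0 j7 [-0.58  0.6   0.93  1.81 -0.56  1.02 -1.14] approach [-0.  0. -1.]
-60 0.0119; -57 0.0336; -54 0.0578; -51 0.0576; -48 0.058; -45 0.0504; -42 0.0278; -39 0.0278; -36 0.0276; -33 0.0278; -30 0.0276; -27 0.0272; -24 0.0275; -21 0.0276;
```

View pics/w4.png

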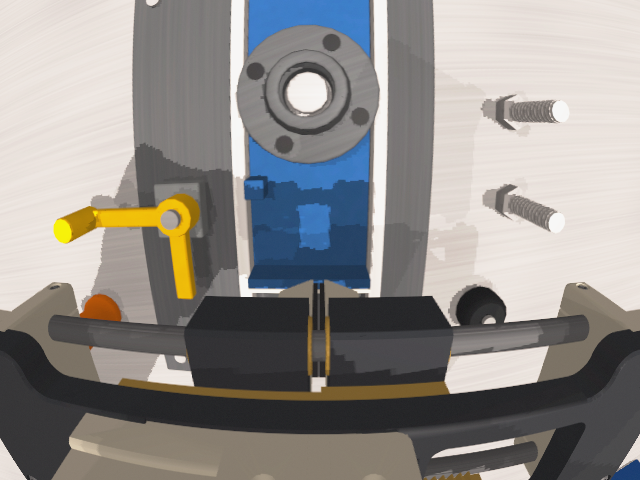

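The depth profile puts the lip at plate x from −55 to −44. The fingers are at −18, so they have clear floor below. The wrist view agrees: lip at (309,277), lug at (257,188), flange well back. I'll descend.

>>> carry_out(
  steps=[0,0.02,0.01,-0.4,0,0,0.02,0.01,-0.75,0,0,0.02,0.01,-0.75,0,0,0.02,0.01,-0.75,0],
)

```text
clock: 7.0
position: [0.5882, -0.066, 0.0718]
ee_rot: [-0.145, -2.15, 2.15]
force: [0.1, -0.4, 0.2]
width: 0.005
```

>>> carry_out(
  steps=[0,0,0,-0.15,0,0,0,0,-0.32,0,0,0,0,-0.32,0,0,0,0,-0.32,0],
)

```text
clock: 7.4
position: [0.5882, -0.067, 0.0396]
ee_rot: [-0.148, -2.15, 2.15]
force: [-1.2, -0.2, 0.4]
width: 0.006
```

Run:
```python
from h import *
s=state();print(-ex)
```

```text
t 7.4 pos [ 0.5882 -0.067   0.0396] plate [-16.2  -3.4] F [-1.2 -0.2  0.4] jaw yaw -97.9 j7 [-0.5   0.73  0.81  1.89 -0.7   0.84 -1.03] approach [-0.  0. -1.]
[-0.99014624  0.14003722]
```

>>> carry_out(
  steps=[0,-0.1,0.014,0,0,0,-0.18,0.025,0,0,0,-0.24,0.034,0,0,0,-0.3,0.042,0,0,0,-0.36,0.05,0,0,0,-0.42,0.059,0,0,0,-0.48,0.068,0,0],
)

```text
clock: 8.1
position: [0.5407, -0.0606, 0.0403]
ee_rot: [-0.15, -2.15, 2.151]
force: [5.0, -2.8, 2.4]
width: 0.007
```

>>> carry_out(
  steps=[0,-0.06,0.008,0,0,0,-0.12,0.017,0,0,0,-0.18,0.025,0,0,0,-0.24,0.034,0,0,0,-0.3,0.042,0,0,0,-0.36,0.05,0,0,0,-0.42,0.059,0,0,0,-0.48,0.068,0,0],
)

```text
clock: 8.9
position: [0.4927, -0.0538, 0.0402]
ee_rot: [-0.15, -2.15, 2.151]
force: [4.5, -3.2, 2.6]
width: 0.008
```

Run:
```python
from h import *
s=state();t=w(-136,-3.4);print((t-s["position"][:2])*10)
```

```text
t 8.9 pos [ 0.4927 -0.0538  0.0402] plate [-112.7   -3.7] F [ 4.5 -3.2  2.6] jaw yaw -97.9 j7 [-0.58  0.61  0.82  2.13 -0.7   0.7  -0.99] approach [ 0. -0. -1.]
[-0.23074107  0.03575434]
```

>>> carry_out(
  steps=[0,-0.05,0.007,0,0,0,-0.1,0.014,0,0,0,-0.14,0.02,0,0,0,-0.18,0.025,0,0,0,-0.2,0.028,0,0,0,-0.22,0.031,0,0,0,-0.24,0.034,0,0,0,-0.24,0.034,0,0],
)

```text
clock: 9.7
position: [0.472, -0.0506, 0.0401]
ee_rot: [-0.154, -2.151, 2.156]
force: [15.9, -4.3, -12.4]
width: 0.006
```

Run:
```python
from h import *
s=state()
```

```text
t 9.7 pos [ 0.472  -0.0506  0.0401] plate [-133.5   -3.4] F [ 15.9  -4.3 -12.4] jaw yaw -97.8 j7 [-0.6   0.58  0.82  2.18 -0.71  0.66 -0.98] approach [ 0.01 -0.   -1.  ]
```

The force rose at the stop, with the finger at −133.5 mm against −134.5 predicted. I'll back off, rise and check.

>>> carry_out(
  steps=[0,0.07,-0.01,0,0,0,0.15,-0.02,0,0,0,0.15,-0.02,0,0,0,0.15,-0.02,0.3,0,0,0.15,-0.02,0.7,0,0,0.15,-0.02,1,0,0,0.15,-0.02,1,0],
)

```text
clock: 10.4
position: [0.4844, -0.0523, 0.1424]
ee_rot: [-0.152, -2.153, 2.15]
force: [0.3, 0.8, -0.2]
width: 0.005
```

>>> carry_out(
  steps=[0,-0.3,0,0.3,0,0,-0.6,0,0.6,0,0,-0.9,0,0.6,0,0,-0.9,0,0.6,0,0,-0.9,0,0.6,0],
)

```text
clock: 10.9
position: [0.3925, -0.0507, 0.1993]
ee_rot: [-0.145, -2.154, 2.148]
force: [0.2, 0.7, 0.2]
width: 0.005
```

Run:
```python
from h import *
s=state()
rgb,d,W=cloud("top");cv2.imwrite("pics/t5.png",cv2.resize(rgb[120:370,170:470,::-1],None,fx=2,fy=2))
q=(W[...,:2]-O);x=q@ex*1e3;y=q@ey*1e3
m=(d>0)&(abs(y)<35)
for a in range(-165,-129,3):
    k=m&(x>=a)&(x<a+3);print(a,W[...,2][k].mean().round(4) if k.any() else None, end="; ")
rgb,_=get_image("wrist");cv2.imwrite("pics/w5.png",rgb[:,:,::-1])
k=(d>0)&(W[...,2]>.068)&(W[...,2]<.085)&(abs(y)<40)&(x>-100);print("hub",x[k].mean(),y[k].mean(),W[...,2][k].max(), "flange expect x",-49+134-100)
```

```text
t 10.9 pos [ 0.3925 -0.0507  0.1993] plate [-212.2  -14.6] F [0.2 0.7 0.2] jaw yaw -97.7 j7 [-1.11  0.13  1.27  2.18 -0.16  0.93 -1.46] approach [-0.  0. -1.]
-165 0.4183; -162 0.3719; -159 0.312; -156 0.0578; -153 0.0573; -150 0.0577; -147 0.0524; -144 0.0278; -141 0.0272; -138 0.0273; -135 0.0275; -132 0.0277; hub -15.647357383748489 0.5874149055793781 0.08228784971021992 flange expect x -15
```

View pics/t5.png

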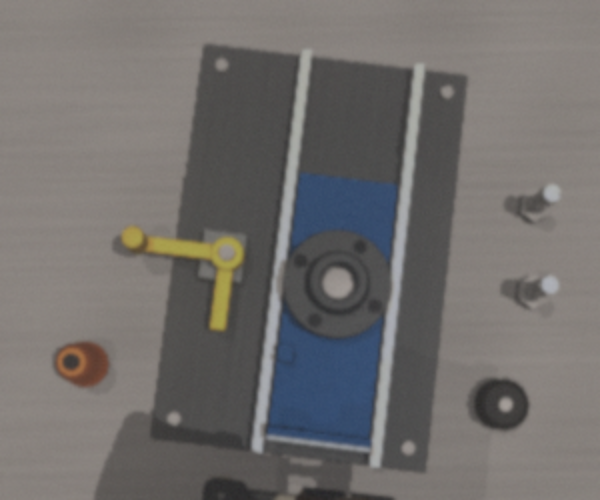

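View pics/w5.png

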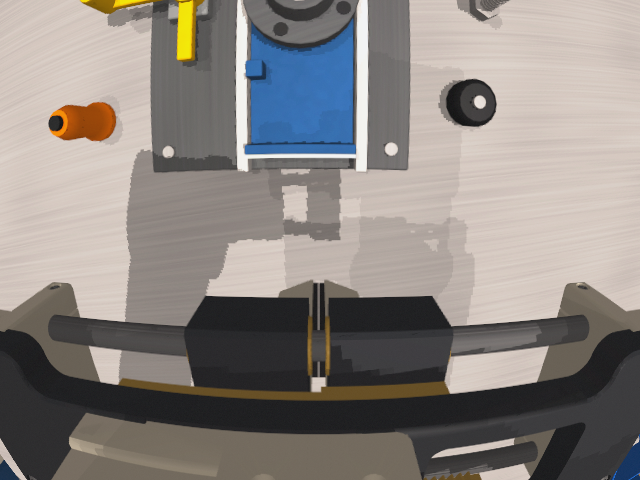

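The lip moved about 100 mm (back edge from −44 to about −145). The flange hub is at x −15.6 against −15 expected, the lever is perpendicular, and the loose parts have not moved. Handing in.

```bash
python3 -c "
from cell import arm
print(arm.sign_off())"
```

```text
the job is handed in; nothing more can be done
None
```

I opened the lever and drew the shuttle out against its stop, then handed the job in at about 11 s on the clock. `sign_off` reports no verdict, so the result rests on my own checks:

- **Lever:** I pushed the knob round its arc with the shut fingers until the resistance rose to about 10 N. In the last pictures the handle stands square to the rails, fully open; I judged this by eye and did not measure the angle.
- **Shuttle:** I hooked the shut fingers behind the lip and pulled with about 5 N, rising to about 16 N at the stop. The depth profile puts the lip about 100 mm further out than at the start.
- **Flange:** its hub is within about 1 mm of where the seat should be, and the top view shows it sitting normally. I did not measure its tilt.
- **Studs, probe and capsule:** they stand where they were at the start, as far as the pictures show.
- **Arm:** it is well clear, with about zero force on the tool.

No check failed or disagreed. I viewed 7 pictures.

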